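# Pick a carded peeler off its display hook into the order tray

### The arm

A 6-joint arm with a two-finger parallel gripper is mounted at the origin on the work surface. World frame = base frame: x ahead of the robot, y to its left, z up, the work surface at z = 0. Lengths are in m, angles in rad, forces in N, time in s.
With the tool pointing down it reaches from about 0.375 to 0.975 m from the base axis. Payload 3.8 kg.
Tool frame: the origin (TCP) lies at the very end of the fingers, on their centre line; the grasp point (between the pads) lies 19 mm behind it; z points along the fingers, y is the line along which they close (so a half turn about z gives the same grasp; the last joint's range is limited). The gripper opens to 88 mm and grips with 3 to 60 N. Pads are 18 mm wide; open, the fingers measure 123 mm over their backs; the gripper's body (75 mm by 187 mm) begins 45 mm behind the grasp point.
Start: joints at [-1.384, 0.264, 1.604, -0, 1.274, -0.037], TCP at [0.15, -0.658, 0.239] pointing down, gripper open.
Joint ranges: [-2.63, 2.63], [-0.94, 2.18], [0.31, 2.57], [-1.31, 4.45], [0, 2.66], [-2.55, 2.55]. Speed limits (rad/s): [2.57, 2.57, 3.14, 3.14, 3.14, 3.14].

### API

Orientations are given as a unit quaternion [w, x, y, z].
In Python, from station import ctrl gives the robot as it stands.
- The arm moves only by the tool carry_out, never from a script. Its argument "plan" is a list of rows, each a list of 2 entries, a list of its own where there are three numbers: the shift along the tool's x, y, z in mm, then the turn about the tool's z in degrees. In form: [[[tx, ty, tz], yaw], ...]. A call has 1 to 5 rows; each row is the pose to reach, as a shift and turn from the pose commanded when the call began, along the tool's axes at that moment; what a row does not reach only later rows make up. A row lasts 1/10 s, in which the tool goes at most 50 mm and 8.59 degrees, less where a joint would pass 70% of its speed; a pose out of reach is approached as far as the arm can. A call with a gripper value outside its range is refused whole. "hand" is the finger opening in mm, from 0 to 88.1, set as the call begins (left out, the last holds). The fingers move at their own pace and stop on an object; the grip force is fixed at half the most. Time passes only in rows, so rows that repeat a pose let the fingers close. It gives the time, the measured TCP pose, the force, the opening and the grip force at its end, in the units of the state.
- ctrl.observe(): the state, without advancing time (a new reading comes with each control period).
- ctrl.grab_frame(name): name is "side" or "top"; returns the picture (384x512x3 uint8, red, green, blue); there is no depth.
- ctrl.camera_model(name): a dict with "intrinsics" (3x3 intrinsics, pixels), "k1" (the pictures are not rectified: a ray, as slopes to the right and down, at radius r is drawn at 1 + k1 r^2 times it, then the intrinsics apply), "R" (3x3) and "t" (3): a world point X has camera coordinates R X + t. Camera axes: x right, y down, z forward; pixel columns grow to the right and rows downward; lengths in m; the calibration is good to about 2 mm. A picture is of the moment at which its call begins. camera_model takes no time and is no camera call.
- ctrl.close_job(): hands the job in; it is judged then, once.
The state is a dict: "time": time; "qpos": joint angles; "dq": joint speeds; "effort": joint torques, N m; "ee_pos": TCP position; "eef_rot": TCP orientation; "wrist_force": force on the tool from outside, world axes, zero at the start; "ft_torque": the same for the moment, N m; "grip_width": finger opening in m; "gripper_force": force on a finger pad.
Only numpy, scipy, OpenCV 4.12 (cv2) and the standard library are available. Lean on these libraries where they do the work, as an engineer would, in place of code of your own. Each camera call takes 0.05 s, during which the arm holds its last target. There are 200 camera calls.

### The job

Take the front red peeler pack off its hook on the counter display: slide it out along the hook and ease its hang hole up and over the upturned tip, feeling your way so that the card is never pulled or pressed hard against the wire. Then stand it upright in the empty front slot of the grey order tray, setting it down rather than dropping it, and let go. Leave the other packs, the goods in the tray and the things on the counter where they are, and do not knock against the hooks.

Things in the scene. Friction and masses are not known exactly. Their poses are not given: they have to be found in the camera images.
- pack: The front red carded peeler pack on its hook, 60 to 130 g. 60 mm wide (y), 130 mm high, hanging upright; origin at the centre of its underside, x its thickness. A rigid clear clamshell 20 mm deep and 60 mm wide fills z 0 to 103 mm; above it is the bare 2 mm card, 60 mm wide, with the hang hole. The flat narrow sides (y -30 and +30 mm) can be gripped from above, the wire midway between the fingers.
- pack_hole (a point): Centre of the front red pack's hang hole, 116 mm above the pack's origin. The hole is 16 mm wide (y), 12.5 mm high in the middle (z 109.5 to 122 mm of the pack) and 9 mm at its sides, through the 2 mm card along x. As the pack hangs, the hole's gabled upper edge rests on the wire, whose centre is about 3 mm above this point. The card tears if it and the hook press together with more than 6 N.
- hook_red: Hook of the red packs. Origin: wire's root at the grid, 250 mm up. A 6 mm steel wire runs along the hook's -x to a bend, then a 24 mm tip turns up. NOT measured and new every time, as hooks differ and get bent: the bend is 110 to 140 mm from the origin, the wire as a whole rises or droops by up to 0.04 rad (5 mm at the bend), and the tip turns up 35 to 48 degrees from the wire. It is rigid.
- hook_blue: The other hook, of the same kind, with the blue pack; 150 mm beside hook_red, same height. Which is left and which right varies.
- display: White steel counter display, fixed: an open wire grid 310 mm wide and 258 mm high on a foot 12 mm thick that reaches 170 mm forward (-x). Origin under the middle of the grid, on the counter. Small carded magnets hang on short hooks below, up to 125 mm above the counter and 70 mm in front of the grid.
- tray: Grey order tray, fixed, 130 (x) x 110 (y) x 60 mm high, origin at the centre of its underside. Walls 4 mm; two dividers across make three slots in a row along x, each about 38 mm (x) x 102 mm (y). Front slot (towards its -x) empty, the middle and rear ones filled.
- slot (a point): Centre of the floor of the empty front slot, 4 mm above the counter, in the tray's axes: the pack stands here with its width along y, either way round. The slot's walls rise 56 mm above this point.
- pack_behind: A second, equal red pack, behind the front one on the same hook, its middle about 19 mm from the grid; to be left hanging. Origin at the centre of its underside.
- pack_blue: Blue carded pack of the same size on the other hook; to be left hanging. Origin at the centre of its underside.
- corkscrew_box: Cardboard box 22 x 70 x 95 mm high standing in the tray's middle slot. Origin under its centre.
- mill: Small dark wooden pepper mill, 28 mm thick, 90 mm high, standing in the tray's rear slot. Origin under its centre.
- utensil_pot: Perforated steel pot, 120 mm across, 150 mm high, with wooden utensils up to 255 mm high, on the counter. Origin under its centre.
- black_tin: Black tin with a wooden lid, 90 mm across, 120 mm high, on the counter. Origin under its centre.
- glass_jar: Glass jar with cork lid, 80 mm across, 110 mm high, on the counter. Origin under its centre.
- coasters: Stack of cork and wood coasters, 90 mm across, 47 mm high, on the counter. Origin under its centre.
Mind the look-alikes: they are no part of the job. Leave any purple look-alike of the tray alone.

How it is judged:
By the outcome, as a careful person would: the job done as asked, in the order asked, and still so for the second after the job is handed in, with the robot touching nothing.
It also fails if it takes over 72 s, if anything falls off the work surface, if the arm or the gripper's body presses on something with over 40 N, if the wrist force passes 120 N, or if a joint passes its speed limit or range.

## Working session

There is one attempt and no reset: what is moved stays moved. The work goes in short steps, Python scripts to look and compute and a tool call to move; the robot and the scene stay as the last step left them, time stands still between calls to the robot, and variables do not carry over. Pictures are saved under pics/ and viewed, at most 10 in all, crops included, and the job is handed in when it is done.

Besides the shell and the picture viewer there is one more tool, called after "Call:" as a command line: name --argument value ..., lists and objects as JSON in quotes. carry_out: Moves the arm, as the interface text tells. Its arguments: {"type":"object","properties":{"plan":{"type":"array","items":{"type":"array"}},"hand":{"type":"number"}},"required":["plan"]}

```bash
ls; mkdir -p pics
python3 - <<'E'
from station import ctrl
import cv2
s=ctrl.observe(); print({k:s[k] for k in('time','ee_pos','eef_rot','wrist_force','grip_width')})
for n in('side','top'):
    im=ctrl.grab_frame(n); cv2.imwrite(f'pics/{n}0.png',im[:,:,::-1]); m=ctrl.camera_model(n)
    print(n,{k:(v if k=='k1' else [list(map(lambda a:round(float(a),4),r)) if hasattr(r,'__len__') else round(float(r),4) for r in v]) for k,v in m.items()})
a=cv2.imread('pics/side0.png');b=cv2.imread('pics/top0.png')
E
```

```text
pics
{'time': 0.0, 'ee_pos': array([ 0.14967087, -0.65748384,  0.23743058]), 'eef_rot': array([-1.08102358e-03,  9.93745042e-01,  1.11667436e-01, -7.95125501e-05]), 'wrist_force': array([ 0.2601798 , -0.17830956, -0.49397603]), 'grip_width': 0.0881177525375859}
side {'intrinsics': [[425.0702, 0.0, 251.9524], [0.0, 425.0702, 187.8367], [0.0, 0.0, 1.0]], 'k1': -0.018289476216169585, 'R': [[-0.9929, -0.1185, 0.0125], [-0.0885, 0.663, -0.7434], [0.0798, -0.7392, -0.6687]], 't': [0.5313, 0.1942, 1.3806]}
top {'intrinsics': [[382.1327, 0.0, 262.7919], [0.0, 382.1327, 185.1426], [0.0, 0.0, 1.0]], 'k1': -0.07442105670194762, 'R': [[-0.0209, -0.9994, -0.0288], [-0.9824, 0.0259, -0.1852], [0.1858, 0.0244, -0.9823]], 't': [0.0097, 0.5635, 1.1001]}
```

View pics/side0.png

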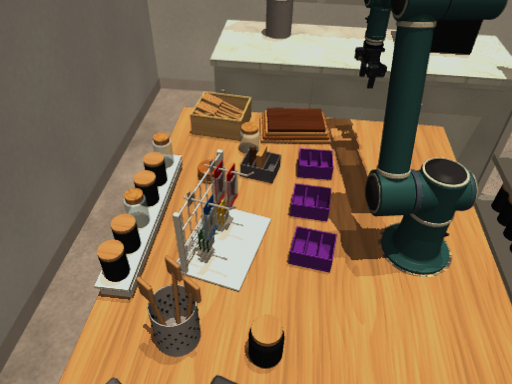

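View pics/top0.png

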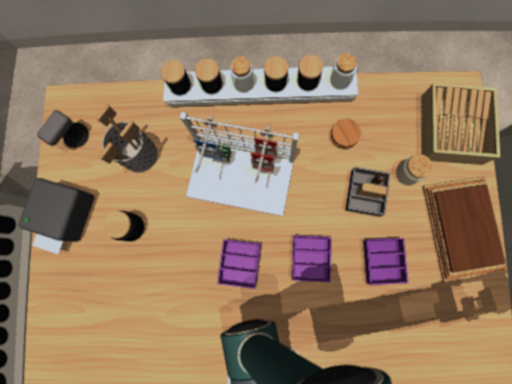

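The side view shows the grid at about (200,215), the red packs at about (225,185) and the grey tray at about (260,163). In the top view the red packs are at (264,152), on the right hook, and the tray is at (368,192). I'll zoom in.

Run:
```python
import cv2,numpy as np
a=cv2.imread('pics/side0.png');b=cv2.imread('pics/top0.png')
A=cv2.resize(a[140:240,180:290],None,fx=5,fy=5,interpolation=cv2.INTER_CUBIC)
B=cv2.resize(b[105:220,180:300],(0,0),fx=5,fy=5,interpolation=cv2.INTER_CUBIC)
cv2.imwrite('pics/c1.png',A);cv2.imwrite('pics/c2.png',B)
C=b[160:220,340:395];
```

```text
(no output)
```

View pics/c1.png

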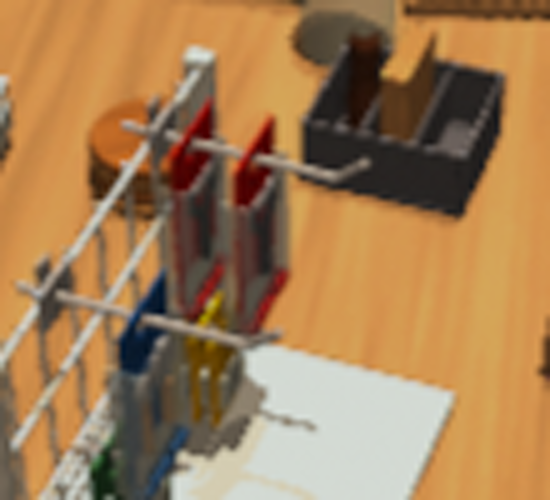

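View pics/c2.png

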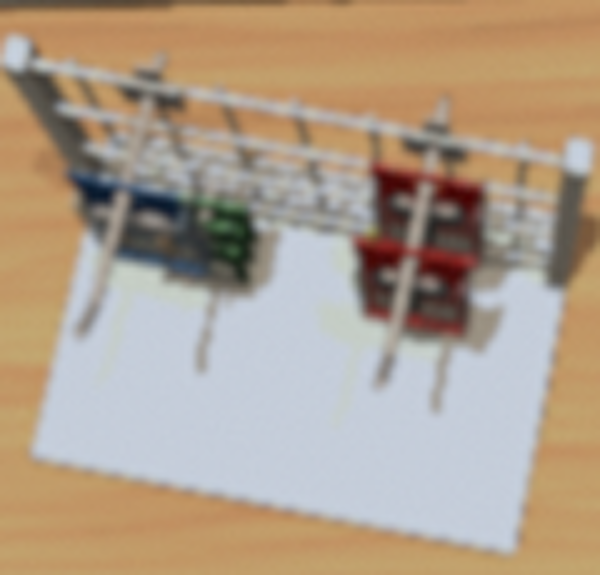

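Crop 1 (5x, offset 180,140) shows the red wire from about (155,137) to its bend at about (335,178), with the tip at about (366,161). The front red card's top edge runs from (238,165) to (272,118). Crop 2 (5x, offset 180,105) shows the red root at about (437,130), the tip end at about (381,383), and the front card's top edge from (358,243) to (477,262). The posts' tops are at (17,50) and (578,150).

```bash
cat > h.py <<'E'
import numpy as np,cv2
from station import ctrl
def ray(n,p):
    m=ctrl.camera_model(n);K=np.array(m['intrinsics'])
    d=cv2.undistortPoints(np.array([[p]],float),K,np.array([m['k1'],0,0,0,0.])).ravel()
    R=np.array(m['R']);t=np.array(m['t']);v=R.T@np.r_[d,1]
    return -R.T@t,v/np.linalg.norm(v)
def plane(n,p,z):
    c,v=ray(n,p);return c+v*(z-c[2])/v[2]
def tri(ps,pt):
    c,v=ray('side',ps);e,w=ray('top',pt)
    s=np.linalg.lstsq(np.c_[v,-w],e-c,rcond=None)[0]
    a,b=c+v*s[0],e+w*s[1];return (a+b)/2,np.linalg.norm(a-b)
def proj(n,X):
    m=ctrl.camera_model(n);R=np.array(m['R'])
    return cv2.projectPoints(np.array([X],float),cv2.Rodrigues(R)[0],np.array(m['t']),np.array(m['intrinsics']),np.array([m['k1'],0,0,0,0.]))[0].ravel()
E
python3 - <<'E'
from h import *
np.set_printoptions(precision=4,suppress=True)
S=lambda x,y:(x/5+180-.4,y/5+140-.4)
T=lambda x,y:(x/5+180-.4,y/5+105-.4)
print('cams',ray('side',(0,0))[0],ray('top',(0,0))[0])
print('posts',plane('top',T(17,50),.258),plane('top',T(578,150),.258))
f=[plane('top',T(33,457),.012),plane('top',T(517,550),.012)];print('foot',f,'yaw',np.arctan2(*( (f[0]-f[1])[[0,1]]*[-1,1])))
print('root',tri(S(155,137),T(437,130)))
print('tip',tri(S(366,161),T(381,383)))
print('cardL',tri(S(238,165),T(358,243)),'cardR',tri(S(272,118),T(477,262)))
print('bend@',[ (z,plane('side',S(335,178),z)) for z in(.245,.25,.255)])
print('tray side rim',[plane('side',S(*p),.06) for p in((465,180),(303,122),(503,75))])
b=cv2.imread('pics/top0.png');h=cv2.cvtColor(b,cv2.COLOR_BGR2HSV);m=((h[...,2]<125)&(h[...,1]<70)).astype(np.uint8)*255
m[:160]=0;m[222:]=0;m[:,:335]=0;m[:,396:]=0
cs=cv2.findContours(cv2.morphologyEx(m,cv2.MORPH_CLOSE,np.ones((5,5))),0,2)[0];c=max(cs,key=cv2.contourArea)
r=cv2.minAreaRect(c);bp=cv2.boxPoints(r);print(bp,[plane('top',p,.06) for p in bp])
C=b[155:225,335:400].copy();cv2.imwrite('pics/c3.png',cv2.resize(C,None,fx=7,fy=7,interpolation=cv2.INTER_CUBIC))
E
```

```text
cams [0.4346 0.9548 1.061 ] [ 0.3494 -0.0318  1.1853]
posts [0.7162 0.1942 0.258 ] [ 0.6528 -0.0935  0.258 ]
foot [array([0.543 , 0.2384, 0.012 ]), array([ 0.4774, -0.0629,  0.012 ])] yaw -0.21430928700249458
root (array([ 0.668 , -0.0222,  0.2472]), np.float64(0.0023767470211791823))
tip (array([0.5342, 0.0079, 0.2673]), np.float64(0.0017610245648756644))
cardL (array([0.6073, 0.0183, 0.2643]), np.float64(0.003457494369047861)) cardR (array([ 0.5974, -0.0409,  0.2539]), np.float64(0.0012787031338715234))
bend@ [(0.245, array([ 0.5543, -0.0008,  0.245 ])), (0.25, array([0.5536, 0.005 , 0.25  ])), (0.255, array([0.5529, 0.0109, 0.255 ]))]
tray side rim [array([ 0.4874, -0.2278,  0.06  ]), array([ 0.6136, -0.2787,  0.06  ]), array([ 0.4686, -0.3568,  0.06  ])]
[[345.4946 209.8676]
 [352.273  166.9379]
 [390.1703 172.9216]
 [383.3919 215.8514]] [array([ 0.4815, -0.2466,  0.06  ]), array([ 0.611, -0.275,  0.06 ]), array([ 0.5896, -0.3883,  0.06  ]), array([ 0.4607, -0.3576,  0.06  ])]
```

View pics/c3.png

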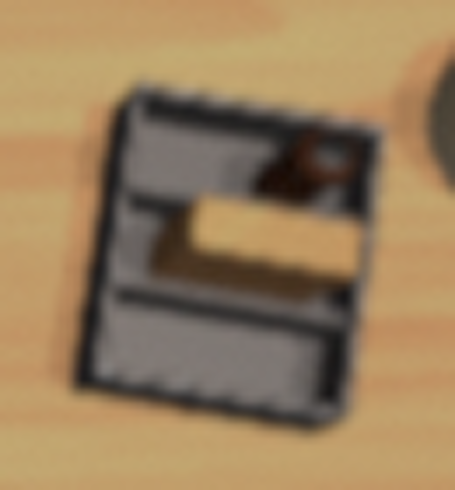

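Crop 3 (7x, offset 335,155) shows the tray's rear rim corners at (130,85) and (385,128). The empty front slot's floor centre is at about (210,345). I'm starting the approach.

Call:
carry_out --plan '[[[37, -33, -10], 8], [[74, -66, -20], 16], [[111, -99, -35], 25], [[148, -132, -50], 25], [[185, -165, -70], 25]]' --hand 88

```text
time: 0.6
ee_pos: [0.2896, -0.4601, 0.305]
eef_rot: [-0.001, 0.994, -0.106, -0.001]
wrist_force: [0.7, 0.6, -0.7]
grip_width: 0.0879
gripper_force: 0.0
```

```bash
cat >> h.py <<'E'
from scipy.spatial.transform import Rotation as Rn
def go(X,yaw=None):
    s=ctrl.observe();q=s['eef_rot'];R=Rn.from_quat([*q[1:],q[0]]).as_matrix()
    a=np.arctan2(R[1,0],R[0,0])
    print('t',round(s['time'],2),'pos',s['ee_pos'].round(4),'yaw',round(a,4),'zax',R[:,2].round(4),'w',round(s['grip_width'],4),round(float(s['gripper_force']),1),'F',np.round(s['wrist_force'],2))
    if X is not None: print('shift mm',((R.T@(np.array(X)-s['ee_pos']))*1000).round(1),'turn',None if yaw is None else round(np.degrees(a-yaw),2))
E
python3 - <<'E'
from h import *
go((.603,-.008,.31),-.215)
P=lambda x,y:(x/7+335-.43,y/7+155-.43)
np.set_printoptions(precision=4,suppress=True)
o=np.array((.4948,-.3137,.004))
a=[plane('top',P(*p),.06) for p in((118,290),(345,322),(130,85),(385,128))]
print(a,'yaws',[np.arctan2(-(l-r)[0],(l-r)[1]) for l,r in((a[0],a[1]),(a[2],a[3]))])
print('floor ctr',plane('top',P(210,345),.004))
E
```

```text
t 0.6 pos [ 0.2896 -0.4601  0.305 ] yaw -0.2131 zax [-9.e-04  2.e-03 -1.e+00] w 0.0879 0.0 F [ 0.7   0.59 -0.71]
shift mm [ 210.7 -508.2   -4.3] turn 0.11
[array([ 0.5225, -0.2668,  0.06  ]), array([ 0.5061, -0.3625,  0.06  ]), array([ 0.6116, -0.2777,  0.06  ]), array([ 0.5898, -0.3865,  0.06  ])] yaws [np.float64(-0.16872163111833618), np.float64(-0.19771586627318338)]
floor ctr [ 0.5053 -0.3179  0.004 ]
```

Call:
carry_out --plan '[[[19, -46, 0], 0], [[38, -92, 0], 0], [[57, -138, 0], 0], [[76, -184, 0], 0], [[95, -230, 0], 0]]'

```text
time: 1.1
ee_pos: [0.431, -0.2556, 0.3054]
eef_rot: [-0.0, 0.994, -0.106, -0.0]
wrist_force: [0.5, -0.5, -0.6]
grip_width: 0.0879
gripper_force: 0.0
```

Call:
carry_out --plan '[[[19, -46, 0], 0], [[38, -92, 0], 0], [[57, -138, 0], 0], [[76, -184, 0], 0], [[95, -230, 0], 0]]'

```text
time: 1.6
ee_pos: [0.5725, -0.0508, 0.3053]
eef_rot: [0.0, 0.994, -0.106, -0.0]
wrist_force: [-0.1, -0.6, 0.1]
grip_width: 0.0879
gripper_force: 0.0
```

Call:
carry_out --plan '[[[10, -24, -2], 0], [[20, -48, -5], 0], [[20, -48, -5], 0]]'

```text
time: 1.9
ee_pos: [0.6027, -0.0075, 0.3101]
eef_rot: [-0.0, 0.995, -0.104, -0.0]
wrist_force: [-0.2, -0.5, 0.2]
grip_width: 0.0881
gripper_force: 0.0
```

Run:
```python
from h import *
go((.603,-.008,.31),-.215)
a=ctrl.grab_frame('side')[:,:,::-1];b=ctrl.grab_frame('top')[:,:,::-1]
A=cv2.resize(a[110:250,170:270],(400,560),interpolation=cv2.INTER_CUBIC)
B=cv2.resize(b[95:235,210:310],(400,560),interpolation=cv2.INTER_CUBIC)
cv2.imwrite('pics/d1.png',np.hstack([A,B]))
```

```text
t 1.9 pos [ 0.6027 -0.0075  0.3101] yaw -0.2091 zax [-3.e-04  1.e-03 -1.e+00] w 0.0881 0.0 F [-0.24 -0.54  0.22]
shift mm [0.4 0.5 0.1] turn 0.34
```

View pics/d1.png

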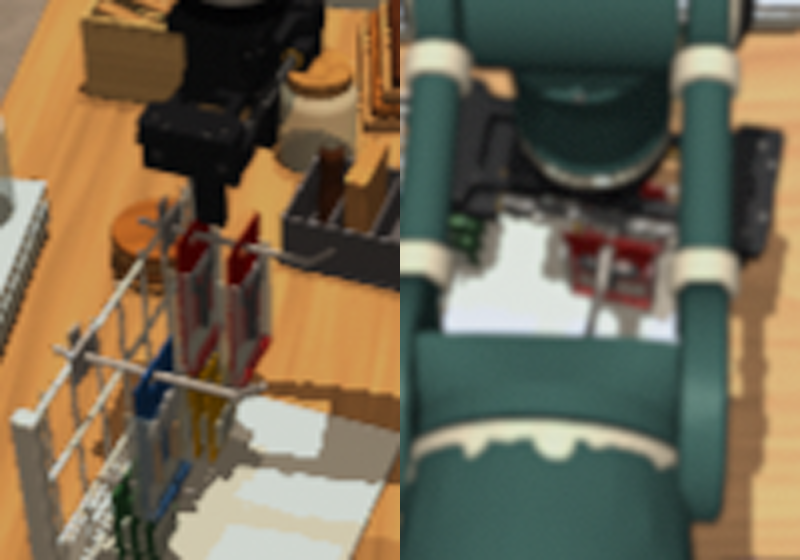

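The left half shows the open gripper above the packs, with the near fingertip at crop (210,225), which is px (222,166). The front card is at crop (228-260, 212-280). I'll check the grasp point by projecting it.

Run:
```python
from h import *
u=np.array((.977,-.213,0));v=np.array((.213,.977,0))
def cr(X): p=proj('side',X); return ((p-[170,110])*4+1.5).round(0)
o=np.array((.603,-.008,0))
print('nearfinger tip',cr(o+.053*v+[0,0,.31]),'(pads 9mm):',cr(o+.05*v+.009*u+[0,0,.31]),cr(o+.05*v-.009*u+[0,0,.31]))
for y in(.03,-.03): print('card top',y,cr(o+y*v+[0,0,.26]), 'shell bottom -x',cr(o+y*v-.01*u+[0,0,.13]),'+x',cr(o+y*v+.01*u+[0,0,.13]))
r=np.array((.6685,-.0225,.25))
for d in(0,.06,.11,.12,.13): print(d,cr(r-d*u))
```

```text
nearfinger tip [215. 225.] (pads 9mm): [205. 220.] [229. 225.]
card top 0.03 [229. 260.] shell bottom -x [246. 390.] +x [222. 384.]
card top -0.03 [259. 211.] shell bottom -x [273. 341.] +x [249. 335.]
0 [162. 226.]
0.06 [236. 243.]
0.11 [299. 258.]
0.12 [311. 261.]
0.13 [324. 264.]
```

Call:
carry_out --plan '[[[0, 0, 35], 0], [[0, 0, 70], 0], [[0, 0, 90], 0], [[0, 0, 97], 0], [[0, 0, 97], 0]]'

```text
time: 2.5
ee_pos: [0.6002, -0.0112, 0.2125]
eef_rot: [0.0, 0.994, -0.107, -0.001]
wrist_force: [0.4, 0.9, 0.0]
grip_width: 0.0883
gripper_force: 0.0
```

Run:
```python
from h import *
go((.603,-.008,.213),-.215)
```

```text
t 2.5 pos [ 0.6002 -0.0112  0.2125] yaw -0.2138 zax [-2.8e-03 -1.0e-04 -1.0e+00] w 0.0883 0.0 F [0.38 0.87 0.03]
shift mm [ 2.  -3.7 -0.5] turn 0.07
```

Run:
```python
from h import *
for i in range(4):
    go((.603,-.008,.213),-.215); ctrl.grab_frame('top')
```

```text
t 2.5 pos [ 0.6002 -0.0112  0.2125] yaw -0.2138 zax [-2.8e-03 -1.0e-04 -1.0e+00] w 0.0883 0.0 F [0.38 0.87 0.03]
shift mm [ 2.  -3.7 -0.5] turn 0.07
t 2.55 pos [ 0.6014 -0.0111  0.2141] yaw -0.2137 zax [-0.e+00 -2.e-04 -1.e+00] w 0.0881 0.0 F [0.62 0.61 0.94]
shift mm [ 0.9 -3.3  1.1] turn 0.08
t 2.6 pos [ 0.6021 -0.0109  0.2151] yaw -0.2133 zax [ 1.9e-03 -3.0e-04 -1.0e+00] w 0.0876 0.0 F [0.1  0.6  0.71]
shift mm [ 0.3 -3.   2.1] turn 0.1
t 2.65 pos [ 0.6025 -0.0107  0.2156] yaw -0.2131 zax [ 3.e-03 -3.e-04 -1.e+00] w 0.0879 0.0 F [-0.27 -0.38  0.73]
shift mm [-0.1 -2.7  2.6] turn 0.11
```

Call:
carry_out --plan '[[[0, 1, 2], 0], [[0, 1, 2], 0], [[0, 1, 2], 0]]'

```text
time: 3.0
ee_pos: [0.6015, -0.0111, 0.2121]
eef_rot: [-0.0, 0.994, -0.106, 0.0]
wrist_force: [-0.7, 0.2, -0.2]
grip_width: 0.0881
gripper_force: 0.0
```

Call:
carry_out --plan '[[[0, 0, 0], 0], [[0, 0, 0], 0], [[0, 0, 0], 0], [[0, 0, 0], 0], [[0, 0, 0], 0]]' --hand 50

```text
time: 3.5
ee_pos: [0.6015, -0.011, 0.2118]
eef_rot: [-0.0, 0.994, -0.106, 0.0]
wrist_force: [0.4, 0.9, -0.3]
grip_width: 0.0595
gripper_force: 30.0
```

Call:
carry_out --plan '[[[0, 0, 0], 0], [[0, 0, 0], 0], [[0, 0, 0], 0], [[0, 0, 0], 0], [[0, 0, 0], 0]]'

```text
time: 4.0
ee_pos: [0.6014, -0.011, 0.2117]
eef_rot: [-0.0, 0.994, -0.106, 0.0]
wrist_force: [0.1, 0.7, -0.2]
grip_width: 0.0599
gripper_force: 30.0
```

Run:
```python
from h import *
for i in range(3):
    ctrl.grab_frame('top');go((.603,-.008,.217),-.215)
```

```text
t 4.05 pos [ 0.6014 -0.0111  0.2117] yaw -0.2125 zax [ 0.e+00  1.e-04 -1.e+00] w 0.0597 30.0 F [ 0.51  0.63 -0.17]
shift mm [ 0.9 -3.4 -5.3] turn 0.14
t 4.1 pos [ 0.6014 -0.0111  0.2117] yaw -0.2126 zax [ 1.e-04  1.e-04 -1.e+00] w 0.0599 30.0 F [-0.47  1.31 -0.05]
shift mm [ 0.9 -3.4 -5.3] turn 0.14
t 4.15 pos [ 0.6014 -0.0111  0.2117] yaw -0.2125 zax [ 0.e+00  1.e-04 -1.e+00] w 0.0599 30.0 F [ 0.42  1.55 -0.15]
shift mm [ 0.9 -3.3 -5.3] turn 0.14
```

Gripped at 59.9 mm. I'll lift 3 mm to centre the hole on the wire, then slide.

Call:
carry_out --plan '[[[0, 0, -1], 0], [[0, 0, -2], 0], [[0, 0, -3], 0], [[0, 0, -3], 0], [[0, 0, -3], 0]]'

```text
time: 4.65
ee_pos: [0.6013, -0.0112, 0.2147]
eef_rot: [0.0, 0.994, -0.106, -0.0]
wrist_force: [0.5, -0.9, -0.5]
grip_width: 0.0596
gripper_force: 30.0
```

```bash
cat >> h.py <<'E'
def feel(n=4):
    F=[]
    for i in range(n): 
        ctrl.grab_frame('top'); s=ctrl.observe();F.append(np.r_[s['wrist_force'],s['ft_torque']])
    p=s['ee_pos'];r=p[:2]-[.6685,-.0225];u=np.array((.977,-.213));v=np.array((.213,.977))
    M=np.mean(F,0)
    print('t %.2f'%s['time'],'along %.1f lat %.1f z %.1f'%(-r@u*1e3,r@v*1e3,p[2]*1e3),'F out %.2f lat %.2f z %.2f'%(-M[:2]@u,M[:2]@v,M[2]),'T',M[3:].round(3),'w',round(s['grip_width'],4))
E
python3 -c "
from h import *
feel()"
```

```text
t 4.85 along 68.1 lat -3.2 z 214.6 F out -0.24 lat -0.06 z -0.72 T [ 0.061  0.019 -0.018] w 0.0601
```

Call:
carry_out --plan '[[[-5, 0, 0], 0], [[-10, 0, 0], 0], [[-15, 0, 0], 0], [[-20, 0, 0], 0], [[-20, 0, 0], 0]]'

```text
time: 5.35
ee_pos: [0.581, -0.0067, 0.2147]
eef_rot: [-0.0, 0.994, -0.106, -0.0]
wrist_force: [0.4, 0.7, -0.7]
grip_width: 0.0594
gripper_force: 30.0
```

```bash
python3 -c "
from h import *
feel()"
```

```text
t 5.55 along 87.8 lat -3.2 z 214.8 F out -0.20 lat 0.32 z -0.34 T [0.019 0.009 0.024] w 0.0599
```

Call:
carry_out --plan '[[[-4, 0, 0], 0], [[-8, 0, 0], 0], [[-12, 0, 0], 0], [[-15, 0, 0], 0], [[-15, 0, 0], 0]]'

```text
time: 6.05
ee_pos: [0.5667, -0.0037, 0.2147]
eef_rot: [0.0, 0.994, -0.106, -0.0]
wrist_force: [-0.3, -0.9, -1.9]
grip_width: 0.0599
gripper_force: 30.0
```

Run:
```python
from h import *
feel()
a=ctrl.grab_frame('side')[:,:,::-1]
cv2.imwrite('pics/e1.png',cv2.resize(a[135:205,200:270],(560,560),interpolation=cv2.INTER_CUBIC))
```

```text
t 6.25 along 102.9 lat -3.2 z 214.8 F out 0.27 lat -0.10 z -1.26 T [0.043 0.035 0.012] w 0.0593
```

View pics/e1.png

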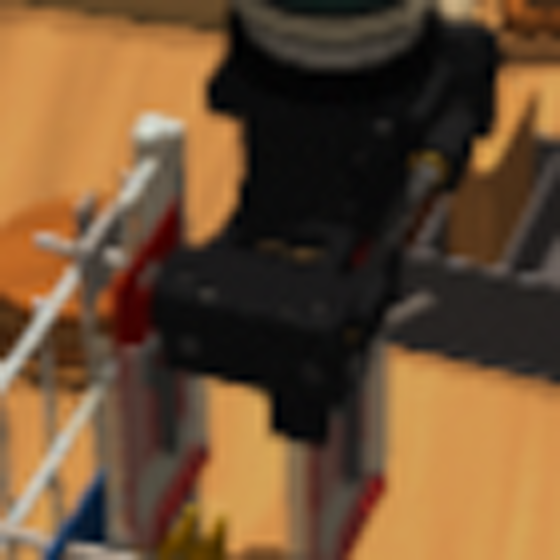

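The gripper body hides the tip at around crop (420,300), so I'll feel my way from here.

Call:
carry_out --plan '[[[-2, 0, 0], 0], [[-4, 0, 0], 0], [[-6, 0, 0], 0], [[-8, 0, 0], 0], [[-8, 0, 0], 0]]'

```text
time: 6.8
ee_pos: [0.559, -0.002, 0.2147]
eef_rot: [0.0, 0.994, -0.106, -0.0]
wrist_force: [-0.1, -0.7, -1.3]
grip_width: 0.0598
gripper_force: 30.0
```

```bash
python3 -c "
from h import *
feel(6)"
```

```text
t 7.10 along 110.9 lat -3.3 z 214.7 F out -0.17 lat 0.02 z -0.92 T [ 0.058 -0.026  0.018] w 0.0601
```

Call:
carry_out --plan '[[[0, 0, 1], 0], [[0, 0, 2], 0], [[0, 0, 2], 0], [[0, 0, 2], 0], [[0, 0, 2], 0]]'

```text
time: 7.6
ee_pos: [0.5593, -0.0021, 0.2127]
eef_rot: [0.0, 0.994, -0.106, -0.0]
wrist_force: [-1.3, -0.5, -0.8]
grip_width: 0.0596
gripper_force: 30.0
```

```bash
python3 -c "
from h import *
feel(6)"
```

```text
t 7.90 along 111.0 lat -3.3 z 212.7 F out 0.06 lat -0.34 z -0.63 T [0.039 0.014 0.022] w 0.0596
```

Call:
carry_out --plan '[[[0, 0, 0.5], 0], [[0, 0, 1], 0], [[0, 0, 1], 0], [[0, 0, 1], 0]]'

```text
time: 8.3
ee_pos: [0.5594, -0.0021, 0.2119]
eef_rot: [-0.0, 0.994, -0.106, 0.0]
wrist_force: [-1.1, -0.4, 0.5]
grip_width: 0.0595
gripper_force: 30.0
```

```bash
python3 -c "
from h import *
feel(6)"
```

```text
t 8.60 along 110.9 lat -3.3 z 211.8 F out -0.11 lat 0.27 z 0.29 T [0.043 0.037 0.001] w 0.0593
```

Call:
carry_out --plan '[[[0, 0, 0.3], 0], [[0, 0, 0.6], 0], [[0, 0, 0.6], 0], [[0, 0, 0.6], 0]]'

```text
time: 9.0
ee_pos: [0.5595, -0.002, 0.2114]
eef_rot: [-0.0, 0.994, -0.106, 0.0]
wrist_force: [-0.0, -0.6, 3.2]
grip_width: 0.0597
gripper_force: 30.0
```

```bash
python3 -c "
from h import *
feel(6)"
```

```text
t 9.30 along 110.9 lat -3.2 z 211.3 F out 0.73 lat 0.22 z 3.17 T [ 0.047  0.065 -0.01 ] w 0.0602
```

Upper-edge contact is at TCP z≈211.9, at along 111, so the wire is level and the centre is z≈215.1. I'll lift to the centre, then creep out.

Call:
carry_out --plan '[[[0, 0, -1.5], 0], [[0, 0, -3.6], 0], [[-2, 0, -3.6], 0], [[-4, 0, -3.6], 0], [[-4, 0, -3.6], 0]]'

```text
time: 9.8
ee_pos: [0.5549, -0.0011, 0.2143]
eef_rot: [0.0, 0.994, -0.106, -0.0]
wrist_force: [-0.2, -0.2, -1.1]
grip_width: 0.06
gripper_force: 30.0
```

```bash
python3 -c "
from h import *
feel(6)"
```

```text
t 10.10 along 115.0 lat -3.3 z 214.7 F out -0.21 lat -0.09 z -0.78 T [ 0.053 -0.036  0.026] w 0.0598
```

Call:
carry_out --plan '[[[-1, 0, 0], 0], [[-2, 0, 0], 0], [[-2, 0, 0], 0], [[-2, 0, 0], 0]]'

```text
time: 10.5
ee_pos: [0.5534, -0.0008, 0.2147]
eef_rot: [-0.0, 0.994, -0.106, 0.0]
wrist_force: [0.2, 0.3, -1.5]
grip_width: 0.0594
gripper_force: 30.0
```

```bash
python3 -c "
from h import *
feel(6)"
```

```text
t 10.80 along 117.0 lat -3.3 z 214.7 F out 0.10 lat -0.10 z -0.91 T [ 0.03   0.012 -0.012] w 0.0598
```

Call:
carry_out --plan '[[[-0.5, 0, 0], 0], [[-1, 0, 0], 0], [[-1, 0, 0], 0], [[-1, 0, 0], 0]]'

```text
time: 11.2
ee_pos: [0.5525, -0.0006, 0.2147]
eef_rot: [-0.0, 0.994, -0.106, 0.0]
wrist_force: [0.5, -0.3, 0.7]
grip_width: 0.0598
gripper_force: 30.0
```

```bash
python3 -c "
from h import *
feel(5)"
```

```text
t 11.45 along 118.0 lat -3.3 z 214.7 F out -0.18 lat 0.06 z -0.76 T [0.042 0.016 0.001] w 0.0598
```

Call:
carry_out --plan '[[[-0.3, 0, 0], 0], [[-0.6, 0, 0], 0], [[-0.6, 0, 0], 0], [[-0.6, 0, 0], 0]]'

```text
time: 11.85
ee_pos: [0.5519, -0.0005, 0.2147]
eef_rot: [-0.0, 0.994, -0.106, -0.0]
wrist_force: [-0.6, -0.2, 0.0]
grip_width: 0.0598
gripper_force: 30.0
```

```bash
python3 -c "
from h import *
feel(5)"
```

```text
t 12.10 along 118.6 lat -3.3 z 214.7 F out 0.04 lat 0.17 z -0.69 T [ 0.041  0.018 -0.002] w 0.0598
```

Call:
carry_out --plan '[[[-0.4, 0, 0], 0], [[-0.8, 0, 0], 0], [[-0.8, 0, 0], 0], [[-0.8, 0, 0], 0]]'

```text
time: 12.5
ee_pos: [0.5511, -0.0003, 0.2147]
eef_rot: [0.0, 0.994, -0.106, 0.0]
wrist_force: [0.2, 0.4, 0.3]
grip_width: 0.06
gripper_force: 30.0
```

```bash
python3 -c "
from h import *
feel(5)"
```

```text
t 12.75 along 119.4 lat -3.3 z 214.7 F out -0.16 lat 0.08 z -0.64 T [0.031 0.007 0.011] w 0.0601
```

Call:
carry_out --plan '[[[-0.3, 0, 0], 0], [[-0.6, 0, 0], 0], [[-0.6, 0, 0], 0], [[-0.6, 0, 0], 0]]'

```text
time: 13.15
ee_pos: [0.5505, -0.0002, 0.2147]
eef_rot: [-0.0, 0.994, -0.106, 0.0]
wrist_force: [-0.4, -0.7, -1.2]
grip_width: 0.0595
gripper_force: 30.0
```

```bash
python3 -c "
from h import *
feel(5)"
```

```text
t 13.40 along 120.0 lat -3.3 z 214.7 F out 0.10 lat 0.18 z -0.79 T [ 0.026 -0.007  0.014] w 0.0597
```

Call:
carry_out --plan '[[[-0.3, 0, 0], 0], [[-0.6, 0, 0], 0], [[-0.8, 0, 0], 0], [[-0.8, 0, 0], 0]]'

```text
time: 13.8
ee_pos: [0.5497, 0.0, 0.2147]
eef_rot: [-0.0, 0.994, -0.106, -0.0]
wrist_force: [0.0, -0.1, -0.5]
grip_width: 0.0596
gripper_force: 30.0
```

```bash
python3 -c "
from h import *
feel(5)"
```

```text
t 14.05 along 120.8 lat -3.3 z 214.7 F out 0.07 lat -0.07 z -0.74 T [0.045 0.006 0.001] w 0.06
```

Call:
carry_out --plan '[[[-0.3, 0, 0], 0], [[-0.6, 0, 0], 0], [[-0.8, 0, 0], 0], [[-0.8, 0, 0], 0]]'

```text
time: 14.45
ee_pos: [0.5489, 0.0002, 0.2147]
eef_rot: [-0.0, 0.994, -0.106, -0.0]
wrist_force: [-0.5, 0.5, -0.6]
grip_width: 0.0597
gripper_force: 30.0
```

```bash
python3 -c "
from h import *
feel(5)"
```

```text
t 14.70 along 121.6 lat -3.3 z 214.7 F out -0.05 lat 0.04 z -0.66 T [ 0.025 -0.017 -0.003] w 0.0599
```

Call:
carry_out --plan '[[[-0.3, 0, 0], 0], [[-0.6, 0, 0], 0], [[-0.8, 0, 0], 0], [[-0.8, 0, 0], 0]]'

```text
time: 15.1
ee_pos: [0.5482, 0.0003, 0.2148]
eef_rot: [-0.0, 0.994, -0.106, 0.0]
wrist_force: [0.2, 0.2, -1.2]
grip_width: 0.06
gripper_force: 30.0
```

```bash
python3 -c "
from h import *
feel(5)"
```

```text
t 15.35 along 122.4 lat -3.3 z 214.7 F out 0.06 lat 0.33 z -0.55 T [ 0.013 -0.039  0.014] w 0.0599
```

Call:
carry_out --plan '[[[-0.3, 0, 0], 0], [[-0.6, 0, 0], 0], [[-0.8, 0, 0], 0], [[-0.8, 0, 0], 0]]'

```text
time: 15.75
ee_pos: [0.5476, 0.0005, 0.2149]
eef_rot: [-0.0, 0.994, -0.106, 0.0]
wrist_force: [0.7, -0.3, -0.6]
grip_width: 0.0599
gripper_force: 30.0
```

```bash
python3 -c "
from h import *
feel(5)"
```

```text
t 16.00 along 123.1 lat -3.3 z 214.8 F out -0.92 lat 0.49 z -0.45 T [ 0.043 -0.137 -0.011] w 0.0599
```

Upper-edge contact shows at along≈122.8, z≈214.7. I'll start climbing the tip.

Call:
carry_out --plan '[[[0, 0, -0.9], 0], [[-0.7, 0, -1.5], 0], [[-1.4, 0, -2.1], 0], [[-2, 0, -2.7], 0], [[-2, 0, -2.7], 0]]'

```text
time: 16.5
ee_pos: [0.5453, 0.001, 0.2175]
eef_rot: [-0.0, 0.994, -0.106, -0.0]
wrist_force: [0.5, 0.0, -0.4]
grip_width: 0.0598
gripper_force: 30.0
```

```bash
python3 -c "
from h import *
feel(5)"
```

```text
t 16.75 along 125.2 lat -3.3 z 217.4 F out -0.25 lat 0.13 z -0.05 T [ 0.025 -0.016  0.016] w 0.06
```

Call:
carry_out --plan '[[[0, 0, -0.4], 0], [[-0.7, 0, -1.1], 0], [[-1.4, 0, -1.8], 0], [[-2, 0, -2.4], 0], [[-2, 0, -2.4], 0]]'

```text
time: 17.25
ee_pos: [0.5435, 0.0014, 0.2199]
eef_rot: [-0.0, 0.994, -0.106, 0.0]
wrist_force: [0.9, 0.1, -0.6]
grip_width: 0.0596
gripper_force: 30.0
```

```bash
python3 -c "
from h import *
feel(5)"
```

```text
t 17.50 along 127.2 lat -3.3 z 219.8 F out 0.31 lat 0.05 z -0.91 T [ 0.035  0.014 -0.008] w 0.0598
```

Call:
carry_out --plan '[[[-0.7, 0, -0.9], 0], [[-1.4, 0, -1.8], 0], [[-2, 0, -2.5], 0], [[-2, 0, -2.5], 0]]'

```text
time: 17.9
ee_pos: [0.5416, 0.0018, 0.2225]
eef_rot: [-0.0, 0.994, -0.106, 0.0]
wrist_force: [-0.2, -0.1, -0.4]
grip_width: 0.0596
gripper_force: 30.0
```

```bash
python3 -c "
from h import *
feel(5)"
```

```text
t 18.15 along 129.2 lat -3.3 z 222.3 F out -0.05 lat 0.11 z -0.48 T [ 0.025 -0.005 -0.006] w 0.0599
```

Call:
carry_out --plan '[[[-0.7, 0, -0.7], 0], [[-1.4, 0, -1.4], 0], [[-2, 0, -2], 0], [[-2, 0, -2], 0]]'

```text
time: 18.55
ee_pos: [0.5391, 0.0022, 0.2239]
eef_rot: [0.0, 0.994, -0.106, -0.001]
wrist_force: [-0.1, 0.6, -1.5]
grip_width: 0.0596
gripper_force: 30.0
```

```bash
python3 -c "
from h import *
feel(5)"
```

```text
t 18.80 along 131.6 lat -3.4 z 224.0 F out 0.82 lat -0.32 z -2.63 T [ 0.055  0.113 -0.005] w 0.0594
```

The lower edge is touching lightly (about 2 N), so the tip is shallower than I assumed, around 35-38°. I'll ease down and continue at slope 0.7.

Call:
carry_out --plan '[[[0, 0, 1], 0], [[0, 0, 1.3], 0], [[-0.7, 0, 0.8], 0], [[-1.4, 0, 0.4], 0], [[-2, 0, 0], 0]]'

```text
time: 19.3
ee_pos: [0.5378, 0.0027, 0.2246]
eef_rot: [-0.0, 0.994, -0.106, 0.0]
wrist_force: [0.4, -0.4, -1.9]
grip_width: 0.0592
gripper_force: 30.0
```

```bash
python3 -c "
from h import *
feel(5)"
```

```text
t 19.55 along 133.1 lat -3.3 z 224.6 F out 0.60 lat 0.34 z -0.55 T [ 0.049  0.023 -0.011] w 0.0596
```

Call:
carry_out --plan '[[[-0.7, 0, -0.5], 0], [[-1.4, 0, -1], 0], [[-2, 0, -1.4], 0], [[-2, 0, -1.4], 0]]'

```text
time: 19.95
ee_pos: [0.5358, 0.0031, 0.226]
eef_rot: [-0.0, 0.994, -0.106, 0.0]
wrist_force: [1.0, 0.0, -0.1]
grip_width: 0.06
gripper_force: 30.0
```

```bash
python3 -c "
from h import *
feel(5)"
```

```text
t 20.20 along 135.1 lat -3.3 z 225.9 F out -1.04 lat 0.38 z 0.54 T [ 0.037 -0.1    0.006] w 0.0597
```

Now light contact on the upper edge, so the slope is about 0.9. I'll raise to the mid-line and continue.

Call:
carry_out --plan '[[[0, 0, -0.8], 0], [[-0.7, 0, -1.4], 0], [[-1.4, 0, -2], 0], [[-2, 0, -2.6], 0], [[-2, 0, -2.6], 0]]'

```text
time: 20.7
ee_pos: [0.5333, 0.0035, 0.2282]
eef_rot: [0.0, 0.994, -0.106, -0.0]
wrist_force: [-0.8, -1.1, 0.5]
grip_width: 0.0599
gripper_force: 30.0
```

```bash
python3 -c "
from h import *
feel(5)"
```

```text
t 20.95 along 137.3 lat -3.3 z 228.2 F out 0.19 lat 0.24 z -0.35 T [0.065 0.015 0.025] w 0.06
```

Call:
carry_out --plan '[[[-0.7, 0, -0.6], 0], [[-1.4, 0, -1.2], 0], [[-2, 0, -1.8], 0], [[-2, 0, -1.8], 0]]'

```text
time: 21.35
ee_pos: [0.5317, 0.0039, 0.2302]
eef_rot: [0.0, 0.994, -0.106, 0.0]
wrist_force: [0.4, 0.7, -0.4]
grip_width: 0.0597
gripper_force: 30.0
```

```bash
python3 -c "
from h import *
feel(5)"
```

```text
t 21.60 along 139.2 lat -3.3 z 230.1 F out -0.02 lat -0.17 z -1.03 T [ 0.038 -0.013  0.022] w 0.06
```

Call:
carry_out --plan '[[[-0.7, 0, -0.6], 0], [[-1.4, 0, -1.2], 0], [[-2, 0, -1.8], 0], [[-2, 0, -1.8], 0]]'

```text
time: 22.0
ee_pos: [0.5298, 0.0043, 0.232]
eef_rot: [-0.0, 0.994, -0.106, 0.0]
wrist_force: [0.2, 0.0, -0.8]
grip_width: 0.0596
gripper_force: 30.0
```

```bash
python3 -c "
from h import *
feel(5)"
```

```text
t 22.25 along 141.2 lat -3.3 z 231.9 F out 0.15 lat 0.18 z -0.56 T [ 0.035  0.002 -0.017] w 0.06
```

Call:
carry_out --plan '[[[-0.7, 0, -0.6], 0], [[-1.4, 0, -1.2], 0], [[-2, 0, -1.8], 0], [[-2, 0, -1.8], 0]]'

```text
time: 22.65
ee_pos: [0.5278, 0.0047, 0.2338]
eef_rot: [-0.0, 0.994, -0.106, 0.0]
wrist_force: [-0.5, 0.6, -0.3]
grip_width: 0.0599
gripper_force: 30.0
```

```bash
python3 -c "
from h import *
feel(5)"
```

```text
t 22.90 along 143.2 lat -3.4 z 233.7 F out 0.36 lat -0.08 z -0.81 T [0.023 0.008 0.013] w 0.0598
```

Call:
carry_out --plan '[[[-0.8, 0, -0.7], 0], [[-1.6, 0, -1.4], 0], [[-2.4, 0, -2.1], 0], [[-3, 0, -2.5], 0], [[-3, 0, -2.5], 0]]'

```text
time: 23.4
ee_pos: [0.5249, 0.0054, 0.2364]
eef_rot: [-0.0, 0.994, -0.106, 0.0]
wrist_force: [0.3, -0.5, 0.1]
grip_width: 0.06
gripper_force: 30.0
```

```bash
python3 -c "
from h import *
feel(5)"
```

```text
t 23.65 along 146.2 lat -3.3 z 236.2 F out -0.20 lat 0.18 z -0.45 T [ 0.036 -0.01   0.011] w 0.0597
```

Call:
carry_out --plan '[[[-1, 0, -0.4], 0], [[-2, 0, -0.8], 0], [[-3, 0, -1], 0], [[-3, 0, -1], 0]]'

```text
time: 24.05
ee_pos: [0.5219, 0.006, 0.2373]
eef_rot: [-0.0, 0.994, -0.106, 0.0]
wrist_force: [0.1, -0.1, -0.4]
grip_width: 0.0599
gripper_force: 30.0
```

```bash
python3 -c "
from h import *
feel(5)"
```

```text
t 24.30 along 149.2 lat -3.3 z 237.2 F out -0.59 lat 0.07 z -0.64 T [ 0.026 -0.005 -0.01 ] w 0.0599
```

The pack is off the hook. I'll back straight out, then travel to above the tray slot.

Call:
carry_out --plan '[[[-5, 0, 0], 0], [[-15, 0, 0], 0], [[-30, 0, 0], 0], [[-45, 0, 0], 0], [[-60, 0, 0], 0]]'

```text
time: 24.8
ee_pos: [0.4616, 0.019, 0.2371]
eef_rot: [-0.0, 0.994, -0.106, -0.0]
wrist_force: [-0.0, 0.9, -0.3]
grip_width: 0.06
gripper_force: 30.0
```

Call:
carry_out --plan '[[[6, 20, 0], 0], [[18, 56, 0], 0], [[31, 98, 0], 0], [[44, 140, 0], 0], [[57, 182, 0], -1]]'

```text
time: 25.3
ee_pos: [0.4798, -0.1722, 0.2377]
eef_rot: [0.0, 0.995, -0.097, 0.0]
wrist_force: [-0.1, 1.0, -1.1]
grip_width: 0.0598
gripper_force: 30.0
```

Call:
carry_out --plan '[[[12, 40, 0], 0], [[24, 76, 0], 0], [[34, 108, 0], 0], [[40, 128, 0], 0], [[40, 128, 0], 0]]'

```text
time: 25.8
ee_pos: [0.4947, -0.3062, 0.2373]
eef_rot: [0.0, 0.995, -0.099, 0.0]
wrist_force: [-0.6, 0.9, -1.4]
grip_width: 0.0598
gripper_force: 30.0
```

Run:
```python
from h import *
feel(3)
go((.494,-.313,.237),-.19)
a=ctrl.grab_frame('side')[:,:,::-1];b=ctrl.grab_frame('top')[:,:,::-1]
A=cv2.resize(a[100:200,200:300],(600,600),interpolation=cv2.INTER_CUBIC)
cv2.imwrite('pics/f1.png',A);cv2.imwrite('pics/f2.png',b)
o=np.array((.4955,-.313,0));u=np.array((np.cos(.19),-np.sin(.19),0));v=np.array((np.sin(.19),np.cos(.19),0))
cr=lambda X:((proj('side',X)-[200,100])*6+2.5).round()
print('slot rim corners',[cr(o+i*u+j*v+[0,0,.06]) for i in(-.019,.019) for j in(.051,-.051)])
```

```text
t 25.95 along 110.0 lat -311.3 z 237.1 F out 0.62 lat 0.11 z -0.97 T [ 0.045 -0.001  0.02 ] w 0.0599
t 25.95 pos [ 0.4947 -0.3033  0.2371] yaw -0.1947 zax [-5.0e-04  1.1e-03 -1.0e+00] w 0.0599 30.0 F [ 0.23  0.08 -0.46]
shift mm [1.2 9.7 0.1] turn -0.27
slot rim corners [array([444., 423.]), array([486., 328.]), array([385., 411.]), array([429., 316.])]
```

View pics/f1.png

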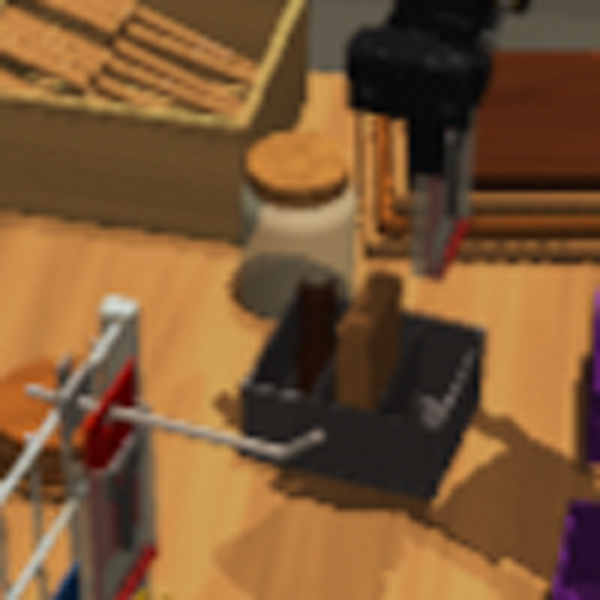

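The crop shows the held pack at (440,240) above the tray, whose front rim runs from about (442,428) to (485,332). The prediction fits with a 2 mm forward correction. I'll centre and lower.

Call:
carry_out --plan '[[[3, 10, 0], 0], [[3, 10, 0], 0], [[3, 10, 25], 0], [[3, 10, 55], 0], [[3, 10, 70], 0]]'

```text
time: 26.55
ee_pos: [0.4949, -0.314, 0.1647]
eef_rot: [-0.001, 0.995, -0.097, -0.002]
wrist_force: [-0.3, 0.3, -0.6]
grip_width: 0.0599
gripper_force: 30.0
```

Run:
```python
from h import *
feel(3)
go((.496,-.3134,.105),-.19)
a=ctrl.grab_frame('side')[:,:,::-1]
A=cv2.resize(a[120:190,230:300],(560,560),interpolation=cv2.INTER_CUBIC)
cv2.imwrite('pics/g1.png',A)
```

```text
t 26.70 along 106.9 lat -322.0 z 166.1 F out 0.50 lat 0.06 z -1.55 T [ 0.016 -0.001 -0.003] w 0.0595
t 26.7 pos [ 0.4954 -0.3144  0.1661] yaw -0.195 zax [-0.0023  0.0016 -1.    ] w 0.0595 30.0 F [-0.24  0.21 -1.08]
shift mm [ 0.5 -1.  61.1] turn -0.29
```

View pics/g1.png

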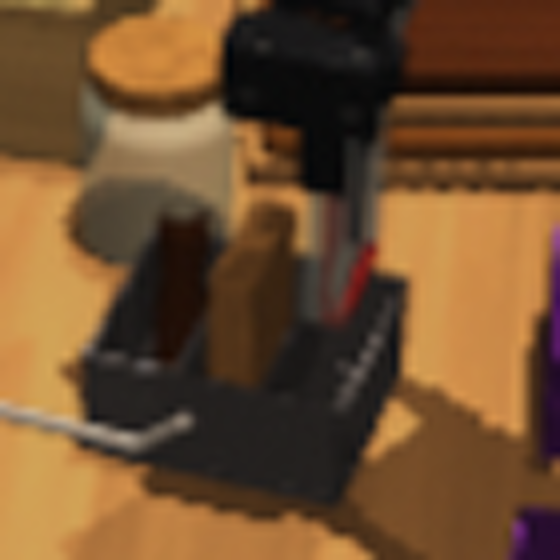

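The pack's bottom is near (340,325) to (372,250), and the front rim runs from (350,405) to (403,280). I'll check the gap numerically.

Run:
```python
from h import *
np.set_printoptions(precision=4,suppress=True)
px=lambda x,y:((x-3.5)/8+230,(y-3.5)/8+120)
cr=lambda X:((proj('side',X)-[230,120])*8+3.5).round()
t=.193;u=np.array((np.cos(t),-np.sin(t),0));v=np.array((np.sin(t),np.cos(t),0))
p=np.array((.4958,-.3144,.085))+.0015*u
print('pack bottom pred (-x near,-x far,+x near,+x far)',[cr(p+i*u+j*v) for i in(-.01,.01) for j in(.03,-.03)])
print('pack bottom obs z.085',[plane('side',px(*q),.085) for q in((340,325),(372,250),(318,318))])
o=np.array((.4975,-.3134,.06))
for nm,P,z in(('frontfar',(403,280),.06),('frontnear',(350,405),.06),('backnear',(85,360),.06),('bottom frontnear',(335,500),0)):
    X=plane('side',px(*P),z);d=X-o;print(nm,X,'u %.1f v %.1f'%(d@u*1e3,d@v*1e3))
```

```text
pack bottom pred (-x near,-x far,+x near,+x far) [array([344., 329.]), array([378., 255.]), array([303., 320.]), array([338., 247.])]
pack bottom obs z.085 [array([ 0.4953, -0.2861,  0.085 ]), array([ 0.485 , -0.3455,  0.085 ]), array([ 0.5059, -0.2899,  0.085 ])]
frontfar [ 0.4696 -0.3569  0.06  ] u -19.0 v -48.0
frontnear [ 0.4873 -0.259   0.06  ] u -20.4 v 51.4
backnear [ 0.6132 -0.2754  0.06  ] u 106.2 v 59.5
bottom frontnear [ 0.4918 -0.2604  0.    ] u -15.8 v 51.0
```

Call:
carry_out --plan '[[[0, 0, 12], 0], [[0, 0, 24], 0], [[0, 0, 34], 0], [[0, 0, 40], 0], [[0, 0, 40], 0]]'

```text
time: 27.25
ee_pos: [0.4952, -0.3143, 0.1255]
eef_rot: [-0.001, 0.995, -0.097, -0.001]
wrist_force: [0.6, 0.5, -0.6]
grip_width: 0.0595
gripper_force: 30.0
```

```bash
python3 -c "
from h import *
feel(4)"
```

```text
t 27.45 along 105.7 lat -322.6 z 127.7 F out -0.03 lat -0.31 z -0.80 T [ 0.026 -0.001  0.01 ] w 0.0602
```

Call:
carry_out --plan '[[[0, 0, 10], 0], [[0, 0, 20], 0], [[0, 0, 28], 0], [[0, 0, 32], 0], [[0, 0, 32], 0]]'

```text
time: 27.95
ee_pos: [0.4953, -0.3144, 0.0938]
eef_rot: [-0.001, 0.995, -0.097, -0.001]
wrist_force: [1.3, 1.0, -1.1]
grip_width: 0.0599
gripper_force: 30.0
```

```bash
python3 -c "
from h import *
feel(4)"
```

```text
t 28.15 along 105.8 lat -322.6 z 95.6 F out -0.16 lat 0.29 z -0.86 T [ 0.022  0.002 -0.001] w 0.06
```

Call:
carry_out --plan '[[[0, 0, 2], 0], [[0, 0, 4], 0], [[0, 0, 6], 0], [[0, 0, 7], 0], [[0, 0, 7], 0]]'

```text
time: 28.65
ee_pos: [0.4959, -0.3149, 0.0879]
eef_rot: [-0.0, 0.995, -0.097, -0.0]
wrist_force: [-0.3, 0.3, -0.3]
grip_width: 0.0599
gripper_force: 30.0
```

```bash
python3 -c "
from h import *
feel(5)"
```

```text
t 28.90 along 106.1 lat -322.5 z 88.3 F out 0.06 lat 0.31 z -0.63 T [ 0.002  0.018 -0.01 ] w 0.0598
```

Call:
carry_out --plan '[[[0, 0, 0.5], 0], [[0, 0, 1], 0], [[0, 0, 1.5], 0], [[0, 0, 1.5], 0]]'

```text
time: 29.3
ee_pos: [0.496, -0.3149, 0.0866]
eef_rot: [-0.0, 0.995, -0.097, -0.0]
wrist_force: [0.0, -0.4, -1.6]
grip_width: 0.0598
gripper_force: 30.0
```

```bash
python3 -c "
from h import *
feel(5)"
```

```text
t 29.55 along 106.1 lat -322.5 z 86.7 F out -0.18 lat 0.06 z -0.56 T [0.056 0.019 0.02 ] w 0.0598
```

Call:
carry_out --plan '[[[0, 0, 0.5], 0], [[0, 0, 1], 0], [[0, 0, 1], 0], [[0, 0, 1], 0]]'

```text
time: 29.95
ee_pos: [0.4961, -0.3149, 0.0857]
eef_rot: [-0.0, 0.995, -0.097, -0.0]
wrist_force: [-0.1, 0.2, -0.8]
grip_width: 0.06
gripper_force: 30.0
```

```bash
python3 -c "
from h import *
feel(5)"
```

```text
t 30.20 along 106.1 lat -322.5 z 85.7 F out -0.25 lat -0.35 z -0.75 T [ 0.045 -0.016 -0.014] w 0.06
```

Call:
carry_out --plan '[[[0, 0, 0.5], 0], [[0, 0, 1], 0], [[0, 0, 1], 0], [[0, 0, 1], 0]]'

```text
time: 30.6
ee_pos: [0.4961, -0.315, 0.0847]
eef_rot: [-0.0, 0.995, -0.097, -0.0]
wrist_force: [-0.7, -0.2, -2.3]
grip_width: 0.0595
gripper_force: 30.0
```

```bash
python3 -c "
from h import *
feel(5)"
```

```text
t 30.85 along 106.1 lat -322.5 z 84.7 F out 0.12 lat 0.33 z -0.65 T [ 0.035  0.008 -0.016] w 0.06
```

Call:
carry_out --plan '[[[0, 0, 0.5], 0], [[0, 0, 0.8], 0], [[0, 0, 0.8], 0], [[0, 0, 0.8], 0]]'

```text
time: 31.25
ee_pos: [0.4964, -0.3151, 0.0844]
eef_rot: [0.0, 0.995, -0.097, 0.0]
wrist_force: [-0.8, 0.3, 3.1]
grip_width: 0.0599
gripper_force: 30.0
```

```bash
python3 -c "
from h import *
feel(5)"
```

```text
Traceback (most recent call last):
  File "h.py", line 26, in feel
    ctrl.grab_frame('top'); s=ctrl.observe();F.append(np.r_[s['wrist_force'],s['ft_torque']])
    ~~~~~~~~~~~~~~~^^^^^^^
ValueError: 200 camera calls are used up
```

Call:
carry_out --plan '[[[0, 0, 0.5], 0], [[0, 0, 0.8], 0], [[0, 0, 0.8], 0], [[0, 0, 0.8], 0]]'

```text
time: 31.8
ee_pos: [0.4966, -0.3152, 0.0843]
eef_rot: [0.0, 0.995, -0.097, 0.001]
wrist_force: [-1.8, 0.9, 8.2]
grip_width: 0.0598
gripper_force: 30.0
```

```bash
python3 -c "
from h import *
feel(5)"
```

```text
Traceback (most recent call last):
  File "h.py", line 26, in feel
    ctrl.grab_frame('top'); s=ctrl.observe();F.append(np.r_[s['wrist_force'],s['ft_torque']])
    ~~~~~~~~~~~~~~~^^^^^^^
ValueError: 200 camera calls are used up
```

The pack is on the floor (contact at z≈84.4 mm). I'll ease the press off to about 1-2 N and open.

Call:
carry_out --plan '[[[0, 0, -0.6], 0], [[0, 0, -1.1], 0], [[0, 0, -1.1], 0], [[0, 0, -1.1], 0]]'

```text
time: 32.2
ee_pos: [0.4963, -0.3151, 0.0844]
eef_rot: [0.0, 0.995, -0.097, 0.0]
wrist_force: [-0.7, 0.5, 4.2]
grip_width: 0.0594
gripper_force: 30.0
```

Call:
carry_out --plan '[[[0, 0, -0.4], 0], [[0, 0, -0.4], 0], [[0, 0, -0.4], 0]]'

```text
time: 32.5
ee_pos: [0.4961, -0.315, 0.0844]
eef_rot: [0.0, 0.995, -0.097, 0.0]
wrist_force: [-0.3, 0.2, 1.3]
grip_width: 0.0597
gripper_force: 30.0
```

Call:
carry_out --plan '[[[0, 0, 0], 0], [[0, 0, 0], 0], [[0, 0, 0], 0], [[0, 0, 0], 0], [[0, 0, 0], 0]]' --hand 84

```text
time: 33.0
ee_pos: [0.496, -0.3149, 0.0845]
eef_rot: [-0.0, 0.995, -0.097, -0.0]
wrist_force: [0.1, -0.0, 0.0]
grip_width: 0.084
gripper_force: 0.0
```

Call:
carry_out --plan '[[[0, 0, 0], 0], [[0, 0, -3], 0], [[0, 0, -10], 0], [[0, 0, -20], 0], [[0, 0, -20], 0]]'

```text
time: 33.5
ee_pos: [0.4975, -0.3159, 0.107]
eef_rot: [0.001, 0.995, -0.097, 0.002]
wrist_force: [-0.1, 0.0, 0.8]
grip_width: 0.0839
gripper_force: 0.0
```

Call:
carry_out --plan '[[[0, 0, -20], 0], [[0, 0, -50], 0], [[0, 0, -85], 0], [[0, 0, -120], 0], [[0, 0, -150], 0]]'

```text
time: 34.0
ee_pos: [0.4964, -0.3152, 0.2571]
eef_rot: [0.0, 0.995, -0.097, 0.001]
wrist_force: [0.4, -0.2, 0.2]
grip_width: 0.084
gripper_force: 0.0
```

Call:
carry_out --plan '[[[0, 0, 0], 0], [[0, 0, 0], 0], [[0, 0, 0], 0], [[0, 0, 0], 0], [[0, 0, 0], 0]]'

```text
time: 34.5
ee_pos: [0.4954, -0.3145, 0.2528]
eef_rot: [-0.001, 0.995, -0.097, -0.001]
wrist_force: [-0.1, -0.4, 0.4]
grip_width: 0.0839
gripper_force: 0.0
```

```bash
python3 -c "
from h import *
go(None); print(ctrl.close_job())"
```

```text
t 34.5 pos [ 0.4954 -0.3145  0.2528] yaw -0.195 zax [-0.0025  0.0017 -1.    ] w 0.0839 0.0 F [-0.08 -0.35  0.35]
the job is handed in; nothing more can be done
None
```

I eased the front red pack off its hook (highest card force felt about 4 N), set it down in the tray's front slot, released it and handed the job in at 34.5 s; the camera calls had run out by then, so I did not see it standing after release.

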